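Strike the withdrawal mark on a failed test stick

ROBOT

A 6-joint arm with a two-finger parallel gripper is mounted at the origin on a cart in front of the work surface, level with it; the furniture and walls round the work are solid. World frame = base frame: x ahead of the robot, y to its left, z up, the work surface at z = 0. Lengths are in mm, angles in rad, forces in N, time in s.
With the tool pointing down it reaches from about 275 to 750 mm from the base axis. Payload 10.2 kg.
Tool frame: the origin (TCP) lies midway between the tips of the shut fingers; the grasp point (between the pads) lies 19 mm behind it; z points along the fingers, y is the line along which they close (so a half turn about z gives the same grasp; the last joint's range is limited). The gripper opens to 85 mm and grips with 20 to 120 N. Pads are 22 mm wide; open, the fingers measure 114 mm over their backs; the gripper's body (76 mm by 85 mm) begins 54 mm behind the grasp point. The pads swing forward as they close: fully open they stand 13 mm farther back than shut.
Start: joints at [1.092, 0.313, 1.498, -0, 1.331, -0.223], TCP at [132.848, 507.92, 231.294] pointing down, gripper open.
Joint ranges: [-2.94, 2.94], [-0.97, 2.17], [0.19, 2.56], [-1.23, 4.37], [0.02, 3.11], [-2.88, 2.88]. Speed limits (rad/s): [2.39, 2.39, 3.01, 3.14, 3.14, 3.14].

INTERFACE

Orientations are given as a unit quaternion [w, x, y, z].
In Python, from rig import ctrl gives the robot as it stands.
- The arm moves only by the tool send_rows, never from a script. Its argument "targets" is a list of rows, each a list of 7 numbers: the closure, from -1 (fully open) to 1 (shut), so that 0 is half open, then the shift along the tool's x, y, z in m, then the turn, a rotation vector about the tool's x, y, z in rad. In form: [[claw, dx, dy, dz, ax, ay, az], ...]. A call has exactly 10 rows; each row shifts and turns the commanded pose from where the row before left it, along the tool's axes as they then stand; what a row does not reach is not made up. A row lasts 1/8 s, in which the tool goes at most 62.5 mm and 10.7 degrees, less where a joint would pass 70% of its speed; a pose out of reach is approached as far as the arm can. A call with a gripper value outside its range is refused whole. The fingers move at their own pace and stop on an object; "squeeze" is the grip in N (left out, the last holds). Time passes only in rows, so rows that do not move let the fingers close, or fill a call up. It gives the time, the measured TCP pose, the force, the opening and the grip force at its end, in the units of the state.
- ctrl.sense(): the state, without advancing time (a new reading comes with each control period).
- ctrl.capture(name): name is "side" or "top" or "wrist"; returns a dict with "img" (400x640x3 uint8, red, green, blue), "camera_matrix" (3x3 intrinsics, pixels), "R" (3x3) and "t" (3): a world point X has camera coordinates R X + t. Camera axes: x right, y down, z forward; pixel columns grow to the right and rows downward; lengths in mm; the calibration is good to about 2 mm. A picture is of the moment at which its call begins. There is no depth.
- ctrl.finish_job(): hands the job in; it is judged then, once.
Trained networks look in a picture, given as the dict that the camera call returned (one of the last four; its "shot" number tells which), for a name from the list of things; names that differ only in an ending like _2 or _b are one class to them, and where a whole thing is asked for, a point or a joint stands for the part that bears it (a point fixed in the world has none). Each returns a list of dicts, best first, with "score" (0 to 1); they miss things now and then, are a little off and sometimes report something else, mostly with a low value. They report only what shows in the picture. A call takes as long as a camera call. They do not tell look-alikes from the thing itself.
- ctrl.boxes_of(query, picture): "extent" ([left, top, width, height] in pixels, round what is visible of it).
- ctrl.landmark_of(query, picture): "point" ([column, row] in pixels: a listed point, or the origin of a listed thing).
The state is a dict: "time_s": time; "joints": joint angles; "dq": joint speeds; "tau": joint torques, N m; "eef_pos": TCP position; "ee_rot": TCP orientation; "force": force on the tool from outside, world axes, zero at the start; "wrist_torque": the same for the moment, N m; "grip_width": opening from 0.0 (shut) to 1.0 (fully open); "grip_force": force on a finger pad.
Only numpy, scipy, OpenCV 4.12 (cv2) and the standard library are available. Lean on these libraries where they do the work, as an engineer would, in place of code of your own. Each camera call takes 0.05 s, during which the arm holds its last target. There are 200 camera calls.

TASK

The red metal-detector test stick has failed its check and must be struck with the withdrawal mark. Pull the black knob of the spring marking stamp up until the sear catches and let go of it, slide the red stick endways between the guides under the raised stamp, flat on the bed and home against the end stop, and let go of it; then press the yellow trip paddle down so that the stamp fires onto the stick, and leave the stick there under the stamp. Do not disturb the green and blue sticks.

Things in the scene. Friction and masses are not known exactly. Their poses are not given: they have to be found in the camera images.
- stamp: Spring marking stamp fixed to the worktop: grey base plate (bed) 12 mm thick, own x -45 to +77, own y -121 to +33 mm; blue column behind (own x 36 to 66 mm), two arms over the bed (own x -22 to +36, own y -18 to +18, tops at 126 mm), upright sprung striker with black knob. Origin on the worktop under the striker's axis; z up, own +y along the guides to the end stop.
- guide_mouth (a point): Middle of the guides' mouth on the bed, own y = -38 mm of the stamp. Two aluminium guides 7 mm high, 28 mm apart (own x -14 and +14 mm, own y -23 to +17 mm) flare outward to this mouth (36 mm wide there). The stick enters here from the stamp's -y side, moving to +y. The 18 mm square stamp foot hangs 4 mm over the bed at rest: the 9 mm stick passes only when cocked.
- end_stop (a point): Middle of the end stop's face, own y = +15 mm of the stamp, 4.5 mm above the bed; a bar 9 mm high across the guides. The stick is home when its end meets it.
- nest (a point): Where the centre of the stick is when home in the stamp: on the guides' centre line, own y = -60 mm of the stamp, 16.5 mm above the worktop (4.5 mm above the bed). Axes as the stamp: own +y points along the guides to the end stop, z up.
- knob_grip (a point): Middle of the 30 mm gripping part of the black round pull knob on the striker, on its upright axis; 170 mm above the worktop at rest. The knob reaches from 13 mm below this point to 20 mm above it, with a 36 mm lip from 12 mm above it upward; a spring barrel of 15 mm radius ends 9 mm below the knob. Rises with the striker.
- striker (a joint): Striker height, m: 0 at its lower stop (start), grows as the knob is pulled straight up, upper stop 0.031. The sear snaps under its brass collar at about 0.026 and holds it there when let go. Spring and weight pull down about 6.5 N at 0, 15 N at 0.026, 17 N at 0.031; passing the sear adds a few N. Fired onto the stick it stands at 0.005.
- trip (a joint): Angle of the trip lever, rad: 0 at rest (sear engaged, sprung back when let go), grows as the yellow paddle is pressed down, stop at 0.28 (paddle 24 mm down). The cocked striker is let go at about 0.10 to 0.15, when the paddle is 8 to 13 mm down; it takes about 5 to 7 N.
- paddle (a point): Centre of the top face of the yellow trip paddle (26 mm along x, 34 mm along y), 105 mm from the striker's axis toward the stamp's own +y, 75 mm above the worktop at rest. Its lever pivots 86 mm nearer to the striker; it turns with the lever.
- red_stick_mid (a point): Centre (half-way up) of the red test stick, a flat bar 22 x 150 x 9 mm lying flat, long along its own y, z up; loose, 35 g. Either end may go first.
- green_stick_mid (a point): Centre of the green test stick, same size; leave it.
- blue_stick_mid (a point): Centre of the blue test stick, same size; leave it.
Mind the look-alikes: they are no part of the job. Of the things that look like the part that bears red_stick_mid, the smaller one is meant.

How it is judged:
By the outcome, as a careful person would: the job done as asked, in the order asked, and still so for the second after the job is handed in, with the robot touching nothing.
It also fails if it takes over 64 s, if anything falls off the work surface, if the arm or the gripper's body presses on something with over 40 N, if the wrist force passes 120 N, or if a joint passes its speed limit or range.

## Working session

There is one attempt and no reset: what is moved stays moved. The work goes in short steps, Python scripts to look and compute and a tool call to move; the robot and the scene stay as the last step left them, time stands still between calls to the robot, and variables do not carry over. Pictures are saved under pics/ and viewed, at most 10 in all, crops included, and the job is handed in when it is done.

Besides the shell and the picture viewer there is one more tool, called after "Emit:" as name([rows], argument=value, ...), one row to a line, values as JSON. send_rows: Moves the arm, as the interface text tells. Its arguments: {"type":"object","properties":{"targets":{"type":"array"},"squeeze":{"type":"number"}},"required":["targets"]}

```bash
mkdir -p pics; ls; cat > h.py <<'E'
import numpy as np, cv2
from rig import ctrl
def ray(p,px):
    K=np.array(p["camera_matrix"]);R=np.array(p["R"]);t=np.array(p["t"])
    d=R.T@np.linalg.inv(K)@np.array([px[0],px[1],1.]);return -R.T@t,d
def atz(p,px,z):
    o,d=ray(p,px);return o+d*(z-o[2])/d[2]
def proj(p,X):
    c=np.array(p["R"])@np.array(X,float)+np.array(p["t"]);u=np.array(p["camera_matrix"])@c;return u[:2]/u[2]
def tri(*pp):
    A=np.zeros((3,3));b=np.zeros(3)
    for p,px in pp:
        o,d=ray(p,px);d=d/np.linalg.norm(d);M=np.eye(3)-np.outer(d,d);A+=M;b+=M@o
    return np.linalg.solve(A,b)
def save(p,n,s=1): cv2.imwrite(f"pics/{n}.png",p["img"][:,:,::-1])
E
python3 - <<'E'
from h import *
np.set_printoptions(precision=1,suppress=True)
print(ctrl.sense())
for c in ["top","side"]:
    p=ctrl.capture(c);save(p,c)
    print(c,-np.array(p["R"]).T@p["t"], np.array(p["camera_matrix"])[0])
    for q,z in [("stamp",0),("guide_mouth",12),("end_stop",16.5),("nest",16.5),("knob_grip",170),("paddle",75),("red_stick_mid",4.5),("green_stick_mid",4.5),("blue_stick_mid",4.5)]:
        for r in ctrl.landmark_of(q,p)[:3]: print(q,round(r["score"],2),r["point"],atz(p,r["point"],z))
E
```

```text
pics
{'time_s': 0.0, 'joints': array([ 1.1,  0.3,  1.5,  0. ,  1.3, -0.2]), 'dq': array([ 0.,  0., -0.,  0.,  0., -0.]), 'tau': array([ -0. , -41.2, -26. ,  -0. ,   0. ,  -0. ]), 'eef_pos': array([132.7, 507.7, 230.8]), 'ee_rot': array([-0. ,  0.1,  1. , -0. ]), 'force': array([-1.4,  0.4, -0.7]), 'wrist_torque': array([-0.,  0.,  0.]), 'grip_force': 0.0, 'grip_width': 0.9986337665281765}
top [ 241.8 -223.2 1362.4] [399.1   0.  318.6]
stamp 0.63 [214.7, 213.9] [508.4 121.8   0. ]
end_stop 0.77 [203.5, 217.0] [496.9 156.   16.5]
nest 0.63 [225.3, 207.5] [525.1  81.1  16.5]
nest 0.62 [311.4, 217.0] [ 472.9 -212.1   16.5]
nest 0.6 [220.5, 211.4] [512.6  97.7  16.5]
knob_grip 0.67 [198.1, 203.0] [512.2 129.  170. ]
paddle 0.71 [176.1, 217.7] [489.3 228.9  75. ]
red_stick_mid 0.75 [313.0, 213.7] [ 486.1 -218.3    4.5]
green_stick_mid 0.55 [291.4, 218.7] [ 473.5 -142.9    4.5]
blue_stick_mid 0.65 [341.5, 217.0] [ 468.2 -315.6    4.5]
side [ 341.2 1131.9  802.9] [364.7   0.  316.1]
stamp 0.64 [304.5, 274.4] [501.2 126.3   0. ]
guide_mouth 0.75 [302.6, 265.2] [512.9  90.6  12. ]
end_stop 0.97 [302.8, 276.1] [502.3 156.6  16.5]
nest 0.84 [297.5, 267.0] [528.2 108.8  16.5]
knob_grip 0.61 [303.0, 234.1] [501.6 133.9 170. ]
paddle 0.73 [306.9, 278.4] [476.  238.9  75. ]
red_stick_mid 0.7 [319.6, 225.4] [ 483.1 -203.6    4.5]
red_stick_mid 0.63 [337.3, 181.0] [ 437.2 -681.1    4.5]
green_stick_mid 0.61 [317.3, 232.2] [ 486.8 -147.9    4.5]
green_stick_mid 0.39 [304.8, 272.9] [500.4 123.6   4.5]
blue_stick_mid 0.67 [303.7, 230.9] [ 544.3 -152.1    4.5]
blue_stick_mid 0.55 [326.0, 214.4] [ 464.6 -303.     4.5]
blue_stick_mid 0.34 [303.9, 272.2] [504.1 120.1   4.5]
```

```bash
python3 - <<'E'
import cv2
a=cv2.imread("pics/top.png")[150:300,140:440];b=cv2.imread("pics/side.png")[150:320,230:430]
cv2.imwrite("pics/topc.png",cv2.resize(a,None,fx=2.66,fy=2.66,interpolation=cv2.INTER_CUBIC))
cv2.imwrite("pics/sidec.png",cv2.resize(b,None,fx=3.5,fy=3.5,interpolation=cv2.INTER_CUBIC))
E
```

```text
(no output)
```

View pics/topc.png

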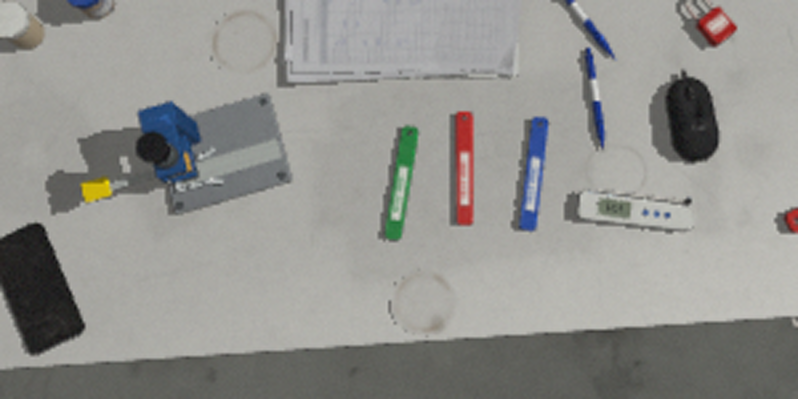

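View pics/sidec.png

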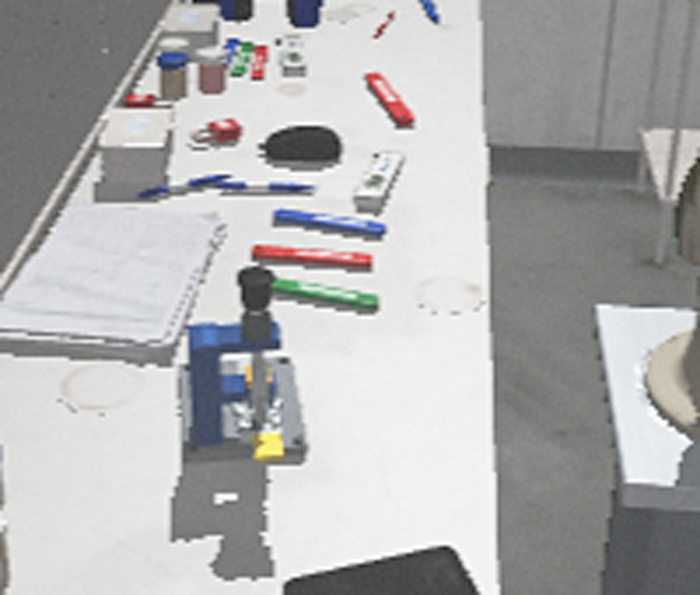

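The top crop shows the stamp with its knob at (155,148) and paddle at (97,190), and the green, red and blue sticks at x≈400, 464 and 535. The side view shows a second red bar farther off at (388,98), so its size has to be checked. Next I'll fit the stamp pose and compare the red bars.

```bash
python3 - <<'E'
from h import *
np.set_printoptions(precision=1,suppress=True)
t=ctrl.capture("top");s=ctrl.capture("side");w=ctrl.capture("wrist");save(w,"w0")
for n,p in [("top",t),("side",s)]:
    hsv=cv2.cvtColor(p["img"],cv2.COLOR_RGB2HSV)
    for nm,lo,hi in [("red",(0,120,90),(8,255,255)),("red2",(172,120,90),(180,255,255)),("green",(45,120,50),(80,255,255)),("blue",(100,140,70),(125,255,255)),("yel",(24,150,120),(34,255,255))]:
        m=cv2.inRange(hsv,lo,hi);m=cv2.morphologyEx(m,cv2.MORPH_CLOSE,np.ones((5,5)))
        k,L,st,ce=cv2.connectedComponentsWithStats(m)
        for i in range(1,k):
            if st[i,4]>25:
                pts=np.argwhere(L==i)[:,::-1].astype(float)
                g=np.array([atz(p,q,9 if nm!="yel" else 75)[:2] for q in pts]).astype(np.float32)
                r=cv2.minAreaRect(g);print(n,nm,st[i],"c",np.array(r[0]),"size",np.array(r[1]),"ang",r[2])
c=lambda x,y:(x/2.66+140-.3,y/2.66+150-.3)
for q in [(265,97),(290,180),(175,212)]: print(atz(t,c(*q),12))
for q in ["knob_grip","paddle","end_stop"]:
    print(q,tri(*[(p,ctrl.landmark_of(q,p)[0]["point"]) for p in (t,s)]))
print(-np.array(w["R"]).T@w["t"])
E
```

```text
top red [200  64  15  13 136] c [1056.3  142.5] size [54.2 44.9] ang 23.282211303710938
top red [424 113  11  12  71] c [ 808.8 -660.1] size [42.2 35.7] ang 6.09871244430542
top red [403 153  14  13 106] c [ 659.  -570.3] size [40.  35.4] ang 32.99494934082031
top red [470 153  42  10 205] c [ 646.  -858.5] size [ 20.4 148.1] ang 4.121919631958008
top red [311 192   7  42 265] c [ 490.  -222.1] size [ 20.9 143.6] ang 86.50724792480469
top red [539 207  15   3  27] c [  452.9 -1022.3] size [47.9  7. ] ang 86.2671890258789
top red [436 209  52  28 439] c [ 420.9 -722.5] size [ 27.2 192.8] ang 19.891754150390625
top green [495 145  18   7  77] c [ 677.5 -910.7] size [19.2 63.9] ang 1.681623935699463
top green [472 149   8   5  34] c [ 673.9 -809.3] size [24.6 15. ] ang 86.25923919677734
top green [287 198  10  29 161] c [ 497.4 -145.2] size [20.  98.3] ang 77.67137908935547
top green [285 228   7  12  59] c [ 421.6 -128.6] size [19.1 37.2] ang 77.84268951416016
top blue [444 117  14  14 141] c [ 783.7 -735.2] size [45.9 49.3] ang 41.21813201904297
top blue [548 119  22  10 148] c [  760
[... 1392 characters left out ...]
4
side red [511 172  23  36 514] c [-515.2 -690.4] size [517.8  68.4] ang 64.51568603515625
side red [290 184   8   6  27] c [ 659.5 -575.8] size [34.3 61.2] ang 17.054534912109375
side red [302 220  22   5  49] c [ 515.2 -218.8] size [25.3 94.1] ang 74.69525146484375
side red [257 388   9  12  48] c [541.4 594.1] size [17.  32.2] ang 37.095333099365234
side red2 [200 161   8  10  32] c [1246.1 -819.1] size [ 40.3 151.5] ang 21.449764251708984
side blue [215 274  14   9  87] c [778.9 184.6] size [44.  39.8] ang 22.86720085144043
[598.8  32.1  12. ]
[486.3   2.5  12. ]
[454.4 150.7  12. ]
knob_grip [503.5 126.8 174.3]
paddle [450.7 184.7 217.5]
end_stop [496.8 150.9  27.8]
[ 69.1 524.5 373.1]
```

The meant red stick is at about (488,-222) and is 150 mm long. The far bar is about 193 mm, so it's the look-alike. The stamp origin is about (504,127) with yaw near 14°. I'll go above the knob and refine from there.

```bash
cat >> h.py <<'E'
from scipy.spatial.transform import Rotation as Ro
def cur():
    s=ctrl.sense();q=np.array(s["ee_rot"]);return s,np.array(s["eef_pos"]),Ro.from_quat(q[[1,2,3,0]])
def plan(X,xdir=None):
    """tool-frame move to world X (mm) tool down, tool x axis towards xdir"""
    s,p,R=cur();M=R.as_matrix()
    print("tcp",p,"x",M[:,0],"z",M[:,2],"j",s["joints"],"F",s["force"],"w",s["grip_width"],"t",s["time_s"])
    print(" shift tool(m)",np.round(R.inv().apply(np.array(X)-p)/1000,4))
    if xdir is not None:
        for sg in (1,-1):
            x=np.array([sg*xdir[0],sg*xdir[1],0]);x/=np.linalg.norm(x);z=np.array([0,0,-1.])
            print(" rotvec",sg,np.round((R.inv()*Ro.from_matrix(np.c_[x,np.cross(z,x),z])).as_rotvec(),4))
E
python3 -c "
from h import *
np.set_printoptions(precision=3,suppress=True)
plan((504,127,285),(-1,0))"
```

```text
tcp [132.851 507.924 231.28 ] x [-0.967  0.253  0.   ] z [-0. -0. -1.] j [ 1.092  0.313  1.498  0.     1.331 -0.223] F [-0.137 -1.    -0.332] w 0.999312377920262 t 1.45
 shift tool(m) [-0.456 -0.275 -0.054]Traceback (most recent call last):
  File "<string>", line 4, in <module>
    plan((504,127,285),(-1,0))
    ~~~~^^^^^^^^^^^^^^^^^^^^^^
  File "h.py", line 26, in plan
    x=np.array([sg*xdir[0],sg*xdir[1],0]);x/=np.linalg.norm(x);z=np.array([0,0,-1.])
                                          ^^^^^^^^^^^^^^^^^^^^
numpy._core._exceptions._UFuncOutputCastingError: Cannot cast ufunc 'divide' output from dtype('float64') to dtype('int64') with casting rule 'same_kind'
```

Emit:
send_rows([
  [-1,-0.0456,-0.0275,-0.0054,0,0,0],
  [-1,-0.0456,-0.0275,-0.0054,0,0,0],
  [-1,-0.0456,-0.0275,-0.0054,0,0,0],
  [-1,-0.0456,-0.0275,-0.0054,0,0,0],
  [-1,-0.0456,-0.0275,-0.0054,0,0,0],
  [-1,-0.0456,-0.0275,-0.0054,0,0,0],
  [-1,-0.0456,-0.0275,-0.0054,0,0,0],
  [-1,-0.0456,-0.0275,-0.0054,0,0,0],
  [-1,-0.0456,-0.0275,-0.0054,0,0,0],
  [-1,-0.0456,-0.0275,-0.0054,0,0,0],
])

```text
time_s: 2.7
eef_pos: [505.5, 125.0, 285.6]
ee_rot: [0.0, 0.128, 0.992, 0.0]
force: [-0.0, 1.7, 1.0]
grip_width: 0.996
grip_force: 0.0
```

```bash
sed -i 's/x=np.array(\[sg\*xdir\[0\],sg\*xdir\[1\],0\])/x=np.array([sg*xdir[0],sg*xdir[1],0.])/' h.py; python3 - <<'E'
from h import *
np.set_printoptions(precision=3,suppress=True)
plan((504,127,200),(-1,0))
w=ctrl.capture("wrist");save(w,"w1")
for q,z in [("guide_mouth",12),("end_stop",16.5),("nest",16.5),("knob_grip",170),("paddle",75)]:
    r=ctrl.landmark_of(q,w)
    if r: print(q,round(r[0]["score"],2),r[0]["point"],atz(w,r[0]["point"],z))
E
```

```text
tcp [505.483 125.016 285.593] x [-0.967  0.253 -0.   ] z [ 0.  0. -1.] j [ 0.017  0.27   1.414  0.     1.458 -1.298] F [-0.014  1.74   0.954] w 0.9955787780689913 t 2.7
 shift tool(m) [0.002 0.002 0.086]
 rotvec 1 [ 0.     0.    -0.256]
 rotvec -1 [ 0.001 -0.     2.886]
guide_mouth 0.97 [298.7, 178.4] [512.669  89.937  12.   ]
end_stop 0.71 [334.6, 165.0] [506.342 144.029  16.5  ]
nest 0.86 [286.3, 188.2] [521.051  69.575  16.5  ]
knob_grip 0.69 [324.9, 188.1] [500.028 129.767 170.   ]
paddle 0.66 [403.5, 133.4] [481.68  230.043  75.   ]
```

View pics/w1.png

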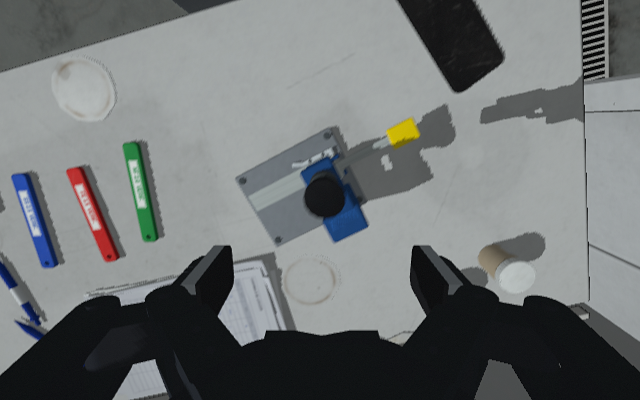

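The wrist view shows the bed corners at about (238,178), (335,128) and (277,243), the knob top near (325,195) and the paddle at (403,131). The fingers are at the bottom of the frame.

```bash
python3 - <<'E'
from h import *
np.set_printoptions(precision=1,suppress=True)
w=ctrl.capture("wrist")
hsv=cv2.cvtColor(w["img"],cv2.COLOR_RGB2HSV);g=w["img"].max(2)
def comp(m,seed,z,f=None):
    m=cv2.morphologyEx(m,cv2.MORPH_CLOSE,np.ones((5,5)));_,L=cv2.connectedComponents(m)
    pts=np.argwhere(L==L[seed[1],seed[0]])[:,::-1].astype(float)
    P=np.array([atz(w,q,z)[:2] for q in pts]).astype(np.float32);r=cv2.minAreaRect(P)
    print(len(pts),pts.mean(0),"rect",np.array(r[0]),np.array(r[1]),r[2]);return P
print("knob");P=comp((g<45).astype(np.uint8),(325,200),188);print(cv2.minEnclosingCircle(P))
print("paddle");comp(cv2.inRange(hsv,(22,120,100),(36,255,255)),(403,131),75)
print("red");comp(cv2.inRange(hsv,(0,110,60),(8,255,255))|cv2.inRange(hsv,(172,110,60),(180,255,255)),(82,180),9)
print("green");comp(cv2.inRange(hsv,(45,100,30),(85,255,255)),(131,155),9)
for q in [(238,178),(335,128),(277,243)]: print(atz(w,q,12))
print("proj",[(k,proj(w,X)) for k,X in dict(o=(504,127,12),knobtop=(504,127,190)).items()])
E
```

```text
knob
1477 [323.6 196. ] rect [501.3 130.9] [34.4 38.8] 43.81059265136719
((500.0169982910156, 129.99269104003906), 20.646379470825195)
paddle
637 [402.2 133.6] rect [479.7 230.5] [25.1 33.5] 12.951587677001953
red
1342 [ 93.5 215.1] rect [ 489.2 -218.6] [ 27. 148.] 86.58843231201172
green
1295 [140.8 193.5] rect [ 475.6 -137.2] [ 25.  147.2] 77.69120025634766
[488.5   8.7  12. ]
[456.2 158.9  12. ]
[598.1  33.4  12. ]
proj [('o', array([321.2, 167.6])), ('knobtop', array([321.2, 201.5]))]
```

Emit:
send_rows([
  [-1,0.0044,0.003,0.025,0,0,0],
  [-1,0,0,0.03,0,0,0],
  [-1,0,0,0.03,0,0,0],
  [-1,0,0,0.03,0,0,0],
  [-1,0,0,0.0216,0,0,0],
  [-1,0,0,0,0,0,0],
  [1,0,0,0,0,0,0],
  [1,0,0,0,0,0,0],
  [1,0,0,0,0,0,0],
  [1,0,0,0,0,0,0],
], squeeze=70)

```text
time_s: 4.3
eef_pos: [501.0, 129.7, 149.8]
ee_rot: [0.0, 0.127, 0.992, -0.001]
force: [-4.6, -5.8, 7.8]
grip_width: 0.38
grip_force: 68.5
```

Emit:
send_rows([
  [1,0,0,-0.005,0,0,0],
  [1,0,0,-0.005,0,0,0],
  [1,0,0,-0.005,0,0,0],
  [1,0,0,-0.005,0,0,0],
  [1,0,0,-0.004,0,0,0],
  [1,0,0,-0.003,0,0,0],
  [1,0,0,-0.0015,0,0,0],
  [1,0,0,-0.001,0,0,0],
  [1,0,0,0,0,0,0],
  [1,0,0,0,0,0,0],
])

```text
time_s: 5.55
eef_pos: [500.7, 129.6, 176.5]
ee_rot: [-0.001, 0.128, 0.992, -0.001]
force: [5.8, -4.3, -14.4]
grip_width: 0.381
grip_force: 70.8
```

Emit:
send_rows([
  [1,0,0,-0.0015,0,0,0],
  [1,0,0,-0.001,0,0,0],
  [1,0,0,0,0,0,0],
  [1,0,0,0,0,0,0],
  [1,0,0,0.001,0,0,0],
  [1,0,0,0.001,0,0,0],
  [1,0,0,0.001,0,0,0],
  [1,0,0,0.001,0,0,0],
  [1,0,0,0.001,0,0,0],
  [1,0,0,0,0,0,0],
])

```text
time_s: 6.8
eef_pos: [500.9, 129.7, 175.7]
ee_rot: [-0.0, 0.128, 0.992, -0.001]
force: [-0.3, -6.3, -2.0]
grip_width: 0.384
grip_force: 71.4
```

Emit:
send_rows([
  [-1,0,0,0,0,0,0],
  [-1,0,0,0,0,0,0],
  [-1,0,0,0,0,0,0],
  [-1,0,0,0,0,0,0],
  [-1,0,0,-0.02,0,0,0],
  [-1,0,0,-0.03,0,0,0],
  [-1,0,0,-0.03,0,0,0],
  [-1,0,0,-0.03,0,0,0],
  [-1,0,-0.03,-0.02,0,0,0],
  [-1,0,-0.06,0,0,0,0],
])

```text
time_s: 8.05
eef_pos: [478.4, 43.4, 307.0]
ee_rot: [0.002, 0.126, 0.992, 0.0]
force: [0.6, -1.0, 0.6]
grip_width: 0.998
grip_force: 0.0
```

```bash
python3 - <<'E'
from h import *
np.set_printoptions(precision=3,suppress=True)
plan((489,-219,100),(-1,0))
w=ctrl.capture("wrist");s=ctrl.capture("side")
cv2.imwrite("pics/c1.png",np.vstack([w["img"][:300,100:600],cv2.resize(s["img"][205:295,255:345],(500,300)[::-1][::1] if 0 else (500,300))])[:,:,::-1])
print(proj(s,(502,129,170)),proj(s,(502,129,196)),ctrl.landmark_of("knob_grip",s)[:1])
for q,z in [("guide_mouth",12),("end_stop",16.5),("nest",16.5),("knob_grip",196),("paddle",75)]:
    r=ctrl.landmark_of(q,w)
    if r: print(q,round(r[0]["score"],2),r[0]["point"],atz(w,r[0]["point"],z))
E
```

```text
tcp [478.422  43.359 307.018] x [-0.968  0.25  -0.003] z [ 0.003 -0.    -1.   ] j [-0.154  0.166  1.488  0.     1.485 -1.472] F [ 0.575 -1.04   0.56 ] w 0.9977875630844303 t 8.05
 shift tool(m) [-0.075 -0.252  0.207]
 rotvec 1 [ 0.     0.003 -0.253]
 rotvec -1 [ 0.004 -0.     2.889]
[303.106 233.295] [302.935 226.454] [{'point': [303.3, 229.2], 'score': 0.52}]
guide_mouth 0.97 [354.8, 177.4] [509.8   87.23  12.  ]
end_stop 0.62 [392.7, 163.5] [502.557 145.231  16.5  ]
nest 0.62 [344.8, 187.7] [520.337  68.997  16.5  ]
knob_grip 0.62 [422.7, 195.1] [499.945 130.066 196.   ]
```

View pics/c1.png

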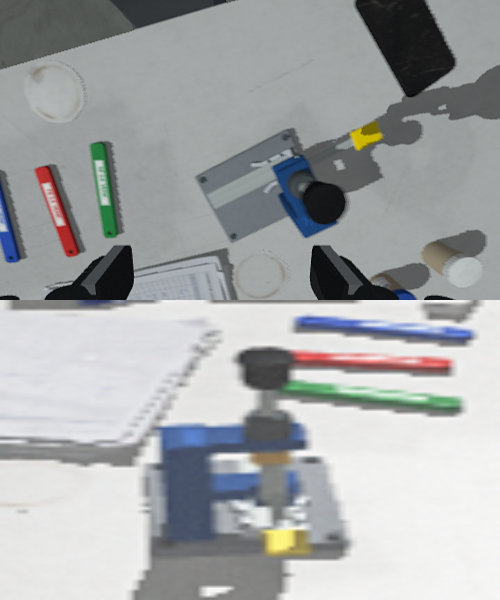

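The side crop shows the knob raised, with bare rod below it and the brass collar exposed, so the sear has it. Next I'll rectify the bed to get the guide line.

```bash
cat >> h.py <<'E'
def frame(O=(502,129.5),yaw=12.5):
    a=np.radians(yaw);return np.array(O),np.array([np.cos(a),np.sin(a)]),np.array([-np.sin(a),np.cos(a)])
def rect(p,z,name,x=(-60,90),y=(-140,50),k=3,**kw):
    O,ex,ey=frame(**kw)
    own=[(x[0],y[0]),(x[1],y[0]),(x[1],y[1]),(x[0],y[1])]
    src=np.float32([proj(p,(*(O+a*ex+b*ey),z)) for a,b in own])
    dst=np.float32([((a-x[0])*k,(y[1]-b)*k) for a,b in own])
    im=cv2.warpPerspective(p["img"],cv2.getPerspectiveTransform(src,dst),(int((x[1]-x[0])*k),int((y[1]-y[0])*k)),flags=cv2.INTER_CUBIC)
    for b in range(y[0],y[1],20): cv2.line(im,(0,int((y[1]-b)*k)),(6,int((y[1]-b)*k)),(255,0,0))
    for a in range(x[0],x[1],20): cv2.line(im,(int((a-x[0])*k),0),(int((a-x[0])*k),6),(255,0,0))
    cv2.imwrite(f"pics/{name}.png",im[:,:,::-1]);return im
E
python3 - <<'E'
from h import *
rect(ctrl.capture("wrist"),12,"r1")
E
```

```text
(no output)
```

View pics/r1.png

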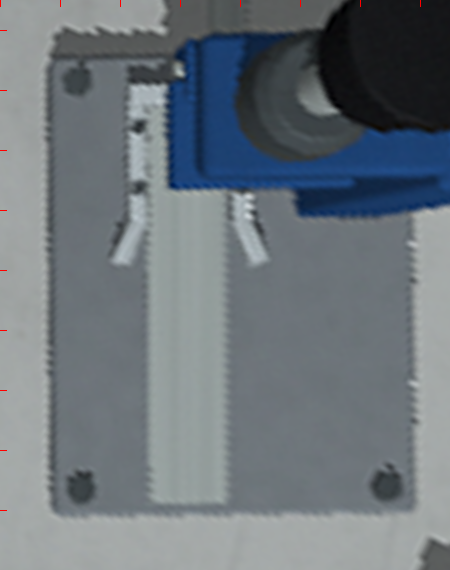

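The rectified bed shows its edges at own x ≈ -43 and +77.7 and y from -121 to +32. The strip centre is about 2.5 mm to +x, so I'm correcting the stamp origin to (504.2,130) with yaw 12.6°. Now the red stick: I'll grip it 55 mm behind its centre.

Emit:
send_rows([
  [0,-0.0163,-0.0302,0.0,0,0,0],
  [0,-0.0163,-0.0302,0.02,0,0,0],
  [0,-0.0163,-0.0302,0.027,0,0,0],
  [0,-0.0163,-0.0302,0.028,0,0,0],
  [0,-0.0163,-0.0302,0.028,0,0,0],
  [0,-0.0163,-0.0302,0.028,0,0,0],
  [0,-0.0163,-0.0302,0.028,0,0,0],
  [0,-0.0163,-0.0302,0.028,0,0,0],
  [0,0,0,0,0,0,-0.096],
  [0,0,0,0,0,0,-0.096],
])

```text
time_s: 9.75
eef_pos: [543.5, -222.9, 117.9]
ee_rot: [-0.001, 0.03, 1.0, 0.0]
force: [-0.5, -0.9, 0.5]
grip_width: 0.497
grip_force: 0.0
```

```bash
cat >> h.py <<'E'
def redrect(w,z,amin=300):
    hsv=cv2.cvtColor(w["img"],cv2.COLOR_RGB2HSV)
    m=cv2.inRange(hsv,(0,110,60),(8,255,255))|cv2.inRange(hsv,(172,110,60),(180,255,255))
    m=cv2.morphologyEx(m,cv2.MORPH_CLOSE,np.ones((9,9)));k,L,st,ce=cv2.connectedComponentsWithStats(m)
    for i in range(1,k):
        if st[i,4]>amin:
            P=np.array([atz(w,q,z)[:2] for q in np.argwhere(L==i)[:,::-1].astype(float)]).astype(np.float32)
            r=cv2.minAreaRect(P);print(st[i],np.array(r[0]),np.array(r[1]),r[2])
E
python3 - <<'E'
from h import *
np.set_printoptions(precision=3,suppress=True)
plan((544,-223,50),(-.998,.061))
w=ctrl.capture("wrist");save(w,"w2");redrect(w,9)
E
```

```text
tcp [ 543.456 -222.902  117.867] x [-0.998  0.06   0.001] z [-0.001  0.001 -1.   ] j [-0.589  0.554  1.447  0.     1.142 -2.099] F [-0.539 -0.854  0.466] w 0.4973520611102713 t 9.75
 shift tool(m) [-0.001 -0.     0.068]
 rotvec 1 [ 0.001 -0.001  0.001]
 rotvec -1 [ 0.002  0.001 -3.141]
[ 303   35   28  184 4317] [ 489.091 -223.276] [ 21.507 146.959] 86.95941162109375
```

View pics/w2.png

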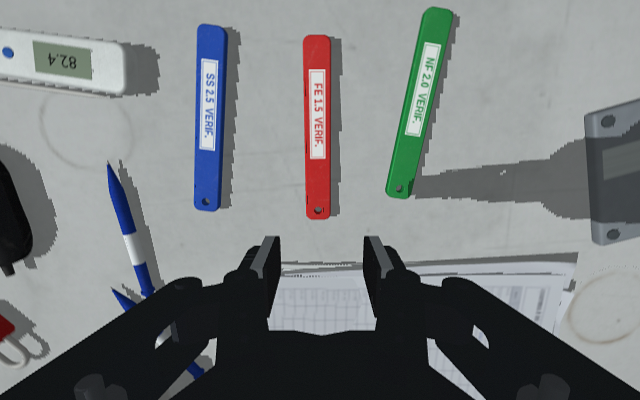

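The wrist view shows the red stick (x≈317, FE 1.5) with its near end at (317,218), between blue at 210 and green at 415. The fingers straddle its line.

Emit:
send_rows([
  [0,-0.0007,-0.0033,0.025,0,0,-0.007],
  [0,0,0,0.03,0,0,0],
  [0,0,0,0.03,0,0,0],
  [0,0,0,0.02,0,0,0],
  [0,0,0,0.008,0,0,0],
  [0,0,0,0.004,0,0,0],
  [0,0,0,0,0,0,0],
  [1,0,0,0,0,0,0],
  [1,0,0,0,0,0,0],
  [1,0,0,0,0,0,0],
], squeeze=40)

```text
time_s: 11.05
eef_pos: [544.1, -226.9, 2.6]
ee_rot: [0.001, 0.028, 1.0, -0.0]
force: [-0.9, 0.4, 6.3]
grip_width: 0.24
grip_force: 39.7
```

Emit:
send_rows([
  [1,0,0,-0.02,0,0,0],
  [1,0,0,-0.04,0,0,0],
  [1,0,0,-0.04,0,0,0.1443],
  [1,0,0,0,0,0,0.1649],
  [1,0,0,0,0,0,0.1649],
  [1,0,0,0,0,0,0.1649],
  [1,0,0,0,0,0,0.1649],
  [1,0,0,0,0,0,0.1649],
  [1,0,0,0,0,0,0.1649],
  [1,0,0,0,0,0,0.1649],
])

```text
time_s: 12.3
eef_pos: [543.5, -226.6, 101.6]
ee_rot: [-0.0, 0.629, 0.777, -0.0]
force: [0.1, 0.0, 0.8]
grip_width: 0.239
grip_force: 39.2
```

```bash
python3 - <<'E'
from h import *
np.set_printoptions(precision=3,suppress=True)
plan((543.4,-45.7,60),(-.218,.976))
w=ctrl.capture("wrist");redrect(w,ctrl.sense()["eef_pos"][2]+6)
E
```

```text
tcp [ 543.546 -226.584  101.627] x [-0.208  0.978  0.   ] z [-0.  0. -1.] j [-0.594  0.576  1.458 -0.     1.108 -0.804] F [0.131 0.013 0.846] w 0.2389330271475038 t 12.3
 shift tool(m) [0.177 0.038 0.042]
 rotvec 1 [-0.   -0.   -0.01]
 rotvec -1 [-0.     0.     3.132]
[  297     0    53   290 10111] [ 534.622 -180.511] [ 21.563 130.921] 11.677936553955078
```

Emit:
send_rows([
  [1,0.022,0.005,0,0,0,-0.013],
  [1,0.022,0.005,0,0,0,0],
  [1,0.022,0.005,0.005,0,0,0],
  [1,0.022,0.005,0.01,0,0,0],
  [1,0.022,0.005,0.01,0,0,0],
  [1,0.022,0.005,0.01,0,0,0],
  [1,0.022,0.004,0.007,0,0,0],
  [1,0.022,0.004,0,0,0,0],
  [1,0,0,0,0,0,0],
  [1,0,0,0,0,0,0],
])

```text
time_s: 13.6
eef_pos: [541.2, -46.7, 59.5]
ee_rot: [0.0, 0.622, 0.783, -0.0]
force: [0.9, 0.2, -0.2]
grip_width: 0.241
grip_force: 39.2
```

```bash
python3 - <<'E'
from h import *
np.set_printoptions(precision=3,suppress=True)
O,ex,ey=frame((504.2,130),12.6)
plan((*(O-180*ey),25),ey)
w=ctrl.capture("wrist");save(w,"w3");redrect(w,ctrl.sense()["eef_pos"][2]+6)
rect(w,12,"r3",y=(-140,30),O=(504.2,130),yaw=12.6)
a=cv2.imread("pics/r3.png");b=w["img"][:,200:,::-1];h=max(a.shape[0],b.shape[0])
a=a[:510];b=cv2.resize(b,(340,309));c=np.zeros((510,790,3),np.uint8);c[:,:450]=a;c[:309,450:]=b;cv2.imwrite("pics/c3.png",c)
E
```

```text
tcp [541.169 -46.697  59.498] x [-0.227  0.974 -0.   ] z [ 0. -0. -1.] j [-0.302  0.547  1.639 -0.     0.956 -0.53 ] F [ 0.903  0.2   -0.236] w 0.2414402743084269 t 13.6
 shift tool(m) [0.001 0.003 0.035]
 rotvec 1 [-0.     0.     0.009]
 rotvec -1 [-0.    -0.    -3.133]
[  296     0    54   290 10143] [531.289  -0.817] [ 21.662 130.866] 12.764541625976562
```

View pics/c3.png

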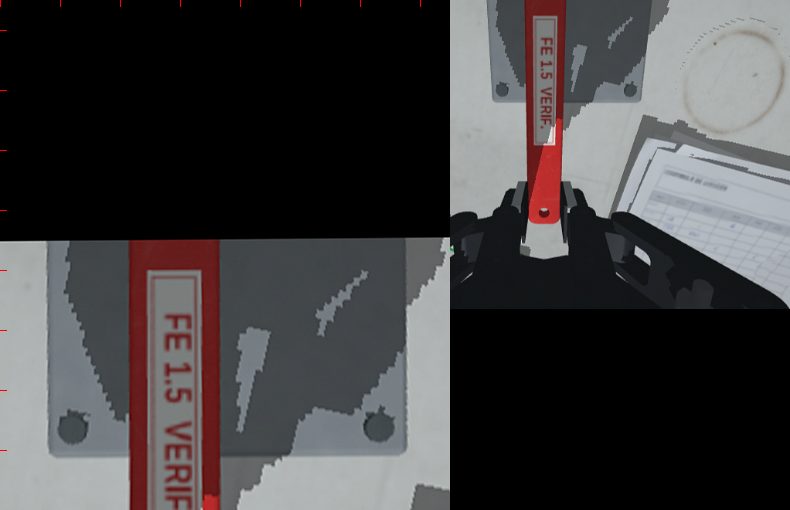

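The rectified bed agrees with the corrected frame to about 1 mm. The stick is aligned at 12.8° and sits about 1.7 mm to own -x. Correct that, lower it and enter.

Emit:
send_rows([
  [1,0,0.002,0.015,0,0,0],
  [1,0,0,0.015,0,0,0],
  [1,0,0,0.01,0,0,0],
  [1,0,0,0.003,0,0,0],
  [1,0,0,0,0,0,0],
  [1,0.008,0,0,0,0,0],
  [1,0.008,0,0,0,0,0],
  [1,0.008,0,0,0,0,0],
  [1,0.008,0,0,0,0,0],
  [1,0,0,0,0,0,0],
])

```text
time_s: 14.9
eef_pos: [535.7, -14.3, 16.7]
ee_rot: [-0.0, 0.622, 0.783, -0.0]
force: [-0.6, 0.3, 0.1]
grip_width: 0.24
grip_force: 39.2
```

Emit:
send_rows([
  [1,0.006,0,0,0,0,0],
  [1,0.006,0,0,0,0,0],
  [1,0.006,0,0,0,0,0],
  [1,0.004,0,0.001,0,0,0],
  [1,0,0,0.001,0,0,0],
  [1,0,0,0,0,0,0],
  [1,0.002,0,0,0,0,0],
  [1,0.002,0,0,0,0,0],
  [1,0.002,0,0,0,0,0],
  [1,0,0,0,0,0,0],
])

```text
time_s: 16.15
eef_pos: [529.4, 12.5, 14.7]
ee_rot: [-0.0, 0.622, 0.783, -0.0]
force: [0.0, -0.3, -0.2]
grip_width: 0.242
grip_force: 39.2
```

```bash
python3 - <<'E'
from h import *
np.set_printoptions(precision=3,suppress=True)
O,ex,ey=frame((504,129.2),12.6)
s,p,R=cur();d=p[:2]-O;print("own tcp",d@ex,d@ey)
plan((*(O-115*ey),14.6),ey)
w=ctrl.capture("wrist");t=ctrl.capture("top");save(w,"w4");redrect(w,21);redrect(t,21,100)
E
```

```text
own tcp -0.65009592231171 -119.47447606717719
tcp [529.428  12.461  14.691] x [-0.227  0.974  0.   ] z [-0.  0. -1.] j [-0.198  0.597  1.705  0.     0.84  -0.427] F [ 0.029 -0.322 -0.215] w 0.24242976003360245 t 16.15
 shift tool(m) [0.004 0.001 0.   ]
 rotvec 1 [-0.    -0.     0.009]
 rotvec -1 [ 0.    -0.    -3.133]
[  297     0    53   290 10122] [519.61   58.369] [ 21.52  130.643] 12.771566390991211
[199  64  16  13 164] [1047.166  141.363] [56.462 48.773] 86.24717712402344
[423 113  12  12 119] [ 802.885 -654.294] [39.324 42.284] 86.25474548339844
[402 153  15  14 125] [ 654.137 -565.594] [41.099 39.972] 32.08203125
[470 153  42  10 229] [ 642.368 -852.907] [ 20.177 146.828] 4.121953010559082
[435 209  53  28 459] [ 419.793 -717.853] [ 28.042 194.061] 19.8154296875
```

Emit:
send_rows([
  [1,0.001,0,0,0,0,0],
  [1,0.001,0,0,0,0,0],
  [1,0.001,0,0,0,0,0],
  [1,0.001,0,0,0,0,0],
  [1,0.001,0,0,0,0,0],
  [1,0.001,0,0,0,0,0],
  [1,0,0,0,0,0,0],
  [1,0,0,0,0,0,0],
  [1,0,0,0,0,0,0],
  [1,0,0,0,0,0,0],
])

```text
time_s: 17.5
eef_pos: [529.0, 16.7, 15.1]
ee_rot: [0.002, 0.622, 0.783, -0.0]
force: [1.0, -9.7, -0.6]
grip_width: 0.239
grip_force: 39.2
```

The stick met the end stop at the expected place (9.7 N, own y ≈ +14.7). Release and rise.

Emit:
send_rows([
  [1,0,0,0.0005,0,0,0],
  [0,0,0,0,0,0,0],
  [0,0,0,0,0,0,0],
  [0,0,0,0,0,0,0],
  [0,-0.0015,0,-0.01,0,0,0],
  [0,-0.01,0,-0.03,0,0,0],
  [0,-0.02,0,-0.04,0,0,0],
  [0,-0.03,0,-0.04,0,0,0],
  [0,-0.03,0,-0.04,0,0,0],
  [0,0,0,0,0,0,0],
])

```text
time_s: 18.75
eef_pos: [550.2, -72.9, 177.6]
ee_rot: [0.003, 0.623, 0.782, 0.001]
force: [-0.1, 1.3, -0.5]
grip_width: 0.496
grip_force: 0.0
```

```bash
python3 - <<'E'
from h import *
np.set_printoptions(precision=3,suppress=True)
O,ex,ey=frame((504,129.2),12.6)
plan((*(O-115*ey),250),ey)
w=ctrl.capture("wrist");s=ctrl.capture("side");redrect(w,21)
print(O-60*ey)
a=rect(w,21,"r4",y=(-140,40),O=(504,129.2),yaw=12.6)
cv2.imwrite("pics/c4.png",np.hstack([a[:,:,::-1],cv2.resize(s["img"][205:295,265:325],(340,540))[:,:,::-1]]))
E
```

```text
tcp [550.236 -72.924 177.619] x [-0.224  0.975 -0.004] z [ 0.006 -0.002 -1.   ] j [-0.343  0.421  1.489 -0.     1.225 -0.569] F [-0.115  1.332 -0.517] w 0.49578706500450564 t 18.75
 shift tool(m) [ 0.092 -0.    -0.073]
 rotvec 1 [0.005 0.004 0.006]
 rotvec -1 [-0.006  0.009 -3.135]
[ 308    0   24  112 2432] [523.147  44.065] [21.29  93.689] 13.426616668701172
[517.089  70.645]
```

View pics/c4.png

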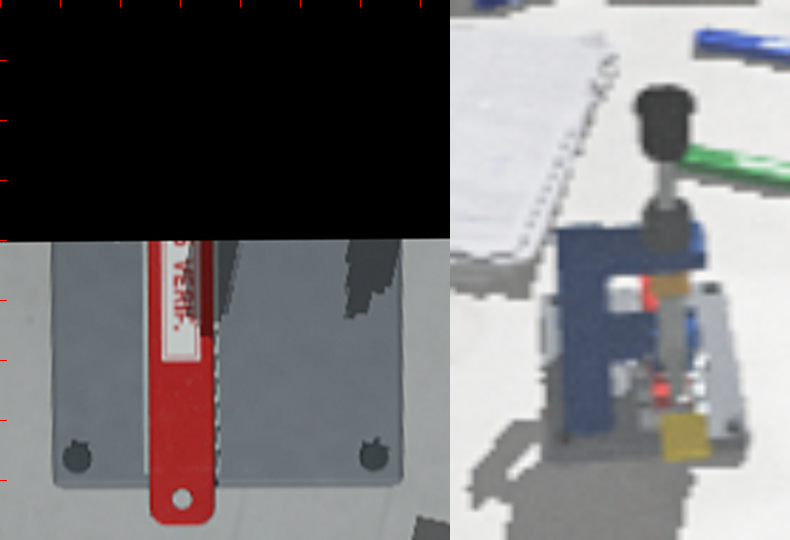

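The stick's tail is at own y ≈ -134.7 (expected -135), so it's home between the guides. The side view shows the knob still up. Next is the paddle, passing over the top of the knob.

Emit:
send_rows([
  [1,0,0,-0.036,0.005,0.004,0],
  [1,0,0,-0.036,0,0,0],
  [1,0,0,-0.04,0,0,0],
  [1,0.0446,0,0,0,0,0],
  [1,0.0446,0,0,0,0,0],
  [1,0.0446,0,0,0,0,0],
  [1,0.0446,0,0,0,0,0],
  [1,0.0446,0,0,0,0,0],
  [1,0.0446,0,0,0,0,0],
  [1,0.0446,0,0,0,0,0],
])

```text
time_s: 20.1
eef_pos: [477.2, 234.9, 286.1]
ee_rot: [-0.004, 0.621, 0.783, -0.002]
force: [0.3, -0.0, -0.8]
grip_width: 0.001
grip_force: 0.0
```

```bash
python3 - <<'E'
from h import *
np.set_printoptions(precision=3,suppress=True)
plan((480,231,76),(-.218,.976))
E
```

```text
tcp [477.156 234.9   286.126] x [-0.228  0.974  0.004] z [-0.008  0.002 -1.   ] j [0.235 0.299 1.374 0.004 1.476 0.005] F [ 0.33  -0.006 -0.842] w 0.0006267464068492462 t 20.1
 shift tool(m) [-0.005  0.004  0.21 ]
 rotvec 1 [-0.008 -0.004  0.01 ]
 rotvec -1 [ 0.006 -0.012 -3.132]
```

Emit:
send_rows([
  [1,-0.005,0.004,0.03,-0.008,-0.004,0.01],
  [1,0,0,0.04,0,0,0],
  [1,0,0,0.04,0,0,0],
  [1,0,0,0.04,0,0,0],
  [1,0,0,0.035,0,0,0],
  [1,0,0,0.015,0,0,0],
  [1,0,0,0.005,0,0,0],
  [1,0,0,0,0,0,0],
  [1,0,0,0,0,0,0],
  [1,0,0,0,0,0,0],
])

```text
time_s: 21.35
eef_pos: [484.3, 229.2, 83.1]
ee_rot: [0.001, 0.626, 0.78, 0.002]
force: [0.0, 0.6, -0.3]
grip_width: -0.001
grip_force: 0.0
```

Emit:
send_rows([
  [1,0.001,-0.004,0,0,0,0],
  [1,0,0,0.005,0,0,0],
  [1,0,0,0.004,0,0,0],
  [1,0,0,0.004,0,0,0],
  [1,0,0,0.004,0,0,0],
  [1,0,0,0.004,0,0,0],
  [1,0,0,0.003,0,0,0],
  [1,0,0,0.003,0,0,0],
  [1,0,0,0,0,0,0],
  [1,0,0,0,0,0,0],
])

```text
time_s: 22.6
eef_pos: [480.0, 229.2, 55.5]
ee_rot: [0.001, 0.626, 0.78, 0.001]
force: [-0.1, 2.9, 1.7]
grip_width: -0.0
grip_force: 1.1
```

Emit:
send_rows([
  [1,0,0,-0.02,0,0,0],
  [1,0,0,-0.03,0,0,0],
  [1,0,0,-0.04,0,0,0],
  [1,0,0,-0.04,0,0,0],
  [1,0,0,-0.04,0,0,0],
  [1,0.02,0,-0.03,0,0,0],
  [1,0.03,0,0,0,0,0],
  [1,0.03,0,0,0,0,0],
  [1,0,0,0,0,0,0],
  [1,0,0,0,0,0,0],
])

```text
time_s: 23.85
eef_pos: [462.1, 306.6, 255.2]
ee_rot: [0.001, 0.626, 0.78, 0.001]
force: [-0.7, 0.6, -0.7]
grip_width: -0.003
grip_force: 0.0
```

```bash
python3 - <<'E'
from h import *
np.set_printoptions(precision=1,suppress=True)
s=ctrl.capture("side");t=ctrl.capture("top")
print([proj(s,(503,129.5,z)) for z in (170,175,196)])
cv2.imwrite("pics/c5.png",np.hstack([cv2.resize(s["img"][205:295,265:325],(360,540)),cv2.resize(t["img"][170:260,165:235],(420,540))])[:,:,::-1])
E
```

```text
[array([302.8, 233.4]), array([302.7, 232.1]), array([302.6, 226.5])]
```

View pics/c5.png

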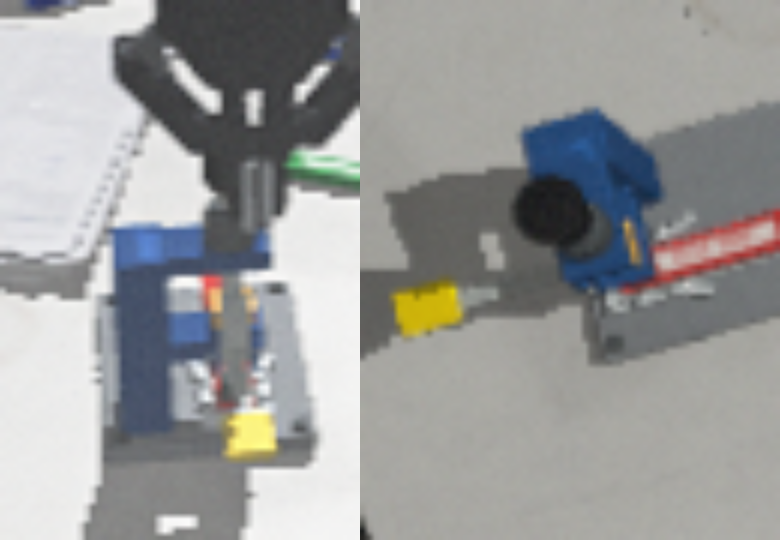

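The brass collar now sits lower and the foot is on the stick, but the gripper hides the knob. I'll move clear and confirm.

Emit:
send_rows([
  [1,0,-0.03,-0.02,0,0,0],
  [1,0,-0.04,0,0,0,0],
  [1,0,-0.04,0,0,0,0],
  [1,0,-0.04,0,0,0,0],
  [1,0,0,0,0,0,0],
  [1,0,0,0,0,0,0],
  [1,0,0,0,0,0,0],
  [1,0,0,0,0,0,0],
  [1,0,0,0,0,0,0],
  [1,0,0,0,0,0,0],
])

```text
time_s: 25.2
eef_pos: [315.6, 274.7, 274.9]
ee_rot: [0.001, 0.626, 0.78, 0.001]
force: [0.2, 0.2, 0.2]
grip_width: 0.001
grip_force: 0.0
```

```bash
python3 - <<'E'
from h import *
s=ctrl.capture("side");t=ctrl.capture("top")
cv2.imwrite("pics/c6.png",np.hstack([cv2.resize(s["img"][205:295,265:325],(360,540)),cv2.resize(t["img"][170:260,165:235],(420,540))])[:,:,::-1])
E
```

```text
(no output)
```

View pics/c6.png

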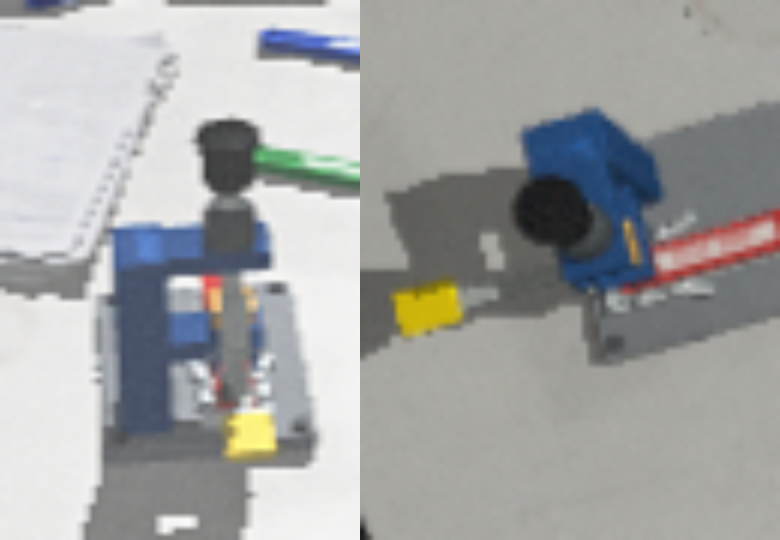

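The knob has dropped from row 85 to row 120 of the crop, so the stamp fired. The red stick is in place under it and nothing is touching the robot.

```bash
python3 -c "
from rig import ctrl
print(ctrl.finish_job())"
```

```text
the job is handed in; nothing more can be done
None
```

I cocked the stamp, slid the red stick home against the end stop and fired the stamp with the trip paddle. The stick is still under the stamp, the green and blue sticks were not touched, and I handed the job in at about 25 s; no verdict came back.

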